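# Clamp a two-part plaster mould

## Task

Stand the loose half of the plaster mould on the bed of the clamp, joint face towards its partner and side edges in line, and let go of it. Then turn the spoked capstan clockwise, pushing one spoke after another, until the halves are closed and firmly clamped, stopping as soon as the push has clearly stiffened, well before the plaster is crushed. Leave the mould upright and clamped, and the other things on the table where they are.

Things in the scene. Friction and masses are not known exactly. Their poses are not given: they have to be found in the camera images.
- clamp: Grey steel mould clamp fixed to the table, 370 mm long. Origin on the table surface, mid-width. y: clamping line; x: across it, away from the robot; z up. Bed 100 mm wide (x -50 to 50), its top 20 mm above the table, with a 6 mm high rail along each side (inner faces at x = -34 and 34). Gearbox under the capstan: 90 x 120 mm around y = 135 mm, top 95 mm above the table.
- fixed_jaw (a point): Middle of the fixed jaw's face (x = 0, y = -105 mm of the clamp, 54 mm above the table); the jaw is 84 mm wide, up to 88 mm above the table. The sprung steel moving jaw opposite (52 mm wide, top 78 mm above the table) moves to -y; its face starts between y = -13 and +7 mm of the clamp, as it happens to be set.
- guard_edge (a point): Middle of the near edge of the clear guard plate above the capstan (x = 20, y = 135 mm of the clamp; underside 170 mm, top 174 mm above the table). The plate reaches from here 125 mm to +x and 135 mm either way in y, on two posts at its far corners: spokes can be pushed only in the capstan's near half, x below 0.
- capstan_hub (a point): Centre of the capstan on its upright axis, at spoke height (135 mm above the table; x = 0, y = 135 mm of the clamp). Turns with it. Five level round spokes, 72 degrees apart, 10 mm thick, run from the hub, 72 mm across, to black balls 22 mm across centred 105 mm from the axis. From 25 mm off the axis outward there are 35 mm free below the spokes. This point's x axis lies along one spoke.
- spoke_ball (a point): Centre of the ball on one spoke, 105 mm from the axis. Feel of the capstan: turning takes 0.5 N m while the jaw runs free (6 to 7 N pushed square to a spoke 75 mm from the axis). Once the mould is gripped it rises by about 2 to 2.5 N m per rad: firmly clamped at 0.9 to 1.05 N m (12 to 14 N at 75 mm); too loose below 0.8 N m; plaster crushed at 1.35 N m (18 N at 75 mm).
- capstan (a joint): Angle of the capstan, rad, growing clockwise seen from above, which closes the clamp by 8 mm per rad. Range 0 to 6.6, at the start 0 to 0.8; at angle q one spoke points q rad clockwise of the clamp's x axis. How far it must turn differs each time (2.5 to 5.5 rad) and follows from no listed pose. It holds itself by friction, so the torque is felt only while it turns: a push that stops reads less.
- half_b_center (a point): Loose half of the two-part plaster mould, an upright white block 56 (x) x 36 (y) x 80 (z) mm, 0.2 to 0.35 kg, standing on the table; this point is its centre, 40 mm above its foot. Its x axis runs along the 56 mm width, z up. Its joint face, with half of the 18 mm wide pouring notch in the top edge, looks to -y.
- half_b_joint (a point): Middle of the joint face of the loose half (18 mm to -y of its centre, 40 mm above its foot).
- half_a_joint (a point): Middle of the joint face of the other half, an equal plaster block that stands loose on the clamp's bed by the fixed jaw (1 to 5 mm off it), its axes along the clamp's; this point is 18 mm to +y of its centre, 40 mm above the bed. Its joint face looks to +y. Between it and the moving jaw are 51 to 74 mm free at the start.
- bowl: Bystander: blue-glazed bowl, 170 mm across, 80 mm high, on the table; leave alone.
- knife: Bystander: knife with a wooden handle, 210 mm long, lying flat, on the table; leave alone.
- rib: Bystander: flat wooden rib, 90 x 50 x 6 mm, on the table; leave alone.
- mug: Bystander: white mug, 76 mm across, 85 mm high, on the table; leave alone.
- jar: Bystander: glass jar with a lid, 70 mm across, 90 mm high, on the table; leave alone.
- scale: Bystander: flat aluminium kitchen scale with a round glass pan, 150 x 220 x 44 mm, on the table; leave alone.
There are look-alikes about, which are no part of the job. Leave any orange, purple or yellow look-alike of the part that bears half_a_joint alone.

How it is judged:
On the way, in this order (a step that is already met when the one before it is completed fails the run):
1. the loose half stands upright on the clamp's bed before its partner (joint face within 50 mm of it), let go (x of half_b_joint in the frame of half_a_joint between -0.012 and 0.012 m and y of half_b_joint in the frame of half_a_joint between -0.003 and 0.05 m and z of half_b_joint in the frame of half_a_joint between -0.004 and 0.004 m and angle between half_b_center's own z axis and vertical below 0.08 rad and contact force between the fingers and half_b below 0.1 N), for 0.2 s.
2. the halves are pressed together with more than 35 N (contact force between half_a and half_b above 35 N), for 0.2 s.
At the end, for the whole second after the job is handed in: The two halves stand upright in the clamp with their joint faces closed (within 3 mm), side edges in line within 6 mm, feet level within 4 mm, square to each other within 0.06 rad and backed by the fixed jaw, pressed together with more than 35 N and at rest (x of half_b_joint in the frame of half_a_joint between -0.006 and 0.006 m and y of half_b_joint in the frame of half_a_joint between -0.003 and 0.003 m and z of half_b_joint in the frame of half_a_joint between -0.004 and 0.004 m and angle between half_b_center's own z axis and vertical below 0.08 rad and contact force between half_a and half_b above 35 N and linear speed of half_b below 0.01 m/s and angle between the x axis of half_b_joint and the x axis of half_a_joint, either way round below 0.06 rad and y of half_a_joint in the frame of clamp below -0.055 m); the robot touches nothing.
It fails at once if the plaster is crushed: the mould halves are pressed together with more than 110 N (contact force between half_a and half_b above 110 N).
It fails at once if the loose half is toppled (angle between half_b_center's own z axis and vertical above 0.7 rad).
It fails at once if another thing on the table (bowl, knife, rib, mug, jar or scale) is moved more than 30 mm (distance of any of bowl, knife, rib, mug, jar, scale from where it was at the start of the episode above 0.03 m).
It also fails if it takes over 72 s, if anything falls off the work surface, if the arm or the gripper's body presses on something with over 40 N, if the wrist force passes 120 N, or if a joint passes its speed limit or range.

## Robot

A 6-joint arm with a two-finger parallel gripper is mounted at the origin on the work surface. World frame = base frame: x ahead of the robot, y to its left, z up, the work surface at z = 0. Lengths are in m, angles in rad, forces in N, time in s.
With the tool pointing down it reaches from about 0.3 to 0.775 m from the base axis. Payload 14.6 kg.
Tool frame: the origin (TCP) lies on the centre line of the jaws, within the pads' length; the fingertips stand ctrl.tcp_to_tips ahead of it and the grasp point (between the pads) lies 2 mm behind it (ctrl.tcp_to_tips is the distance from the TCP to the fingertips, in m); z points along the fingers, y is the line along which they close (so a half turn about z gives the same grasp; the last joint's range is limited). The gripper opens to 94 mm and grips with 3 to 60 N. Pads are 16 mm wide; open, the fingers measure 119 mm over their backs; the gripper's body (75 mm by 177 mm) begins 78 mm behind the grasp point.
Start: joints at [1.144, 0.3, 1.521, -0, 1.321, -0.067], TCP at [0.194, 0.515, 0.196] pointing down, gripper open.
Joint ranges: [-3.03, 3.03], [-0.79, 2.21], [0.23, 2.52], [-1.04, 4.18], [0, 3.07], [-2.55, 2.55]. Speed limits (rad/s): [2.22, 2.22, 2.57, 3.14, 3.14, 3.14].

## Interface

Orientations are given as [roll, pitch, yaw] about the fixed x, y, z axes, in that order (R = Rz(yaw) Ry(pitch) Rx(roll)).
In Python, from station import telemetry, viewer, hand_in, ctrl gives the robot as it stands.
- The arm moves only by the tool step_arm, never from a script. Its argument "plan" is a list of rows, each an object of numbers: "dx", "dy", "dz": the shift along the tool's x, y, z scaled (see below); "rx", "ry", "rz": the turn, a rotation vector about the tool's x, y, z scaled (see below); "claw": the closure, from 0 (fully open) to 1 (shut). In form: [{"dx": .., "dy": .., "dz": .., "rx": .., "ry": .., "rz": .., "claw": ..}, ...]. A call has 1 to 10 rows; each row shifts and turns the commanded pose from where the row before left it, along the tool's axes as they then stand; what a row does not reach is not made up. The controller multiplies each number of a shift by 0.1 m and each number of a turn by 90 degrees. A row lasts 1/10 s, in which the tool goes at most 50 mm and 8.59 degrees, less where a joint would pass 70% of its speed; a pose out of reach is approached as far as the arm can. A call with a number of a shift or a turn outside -1 to 1 is refused whole. A call with a gripper value outside its range is refused whole. The fingers move at their own pace and stop on an object; "grip_force" is the grip in N (left out, the last holds). Time passes only in rows, so rows that do not move let the fingers close. It gives the time, the measured TCP pose, the force, the opening and the grip force at its end, in the units of the state.
- telemetry.get_obs(): the state, without advancing time (a new reading comes with each control period).
- viewer.camera(name): name is "side" or "top" or "wrist"; returns a dict with "img" (420x560x3 uint8, red, green, blue), "z_map" (420x560 float32, m along the optical axis (not along the pixel's ray), 0 where there is no reading), "fx", "fy", "cx", "cy" (pixels), "dist" ([k1, k2, p1, p2, k3] as OpenCV has them; the pictures are not rectified), "R" (3x3) and "t" (3): a world point X has camera coordinates R X + t; the wrist camera has in their place "tool_from_camera" (4x4, takes a point from camera to tool coordinates, whose origin is the TCP and whose axes are the flange's). Camera axes: x right, y down, z forward; pixel columns grow to the right and rows downward; lengths in m; the calibration is good to about 2 mm. A picture is of the moment at which its call begins: read the wrist's pose just before it.
- hand_in(): hands the job in; it is judged then, once.
Trained networks look in a picture, given as the dict that the camera call returned (one of the last four; its "shot" number tells which), for a name from the list of things; names that differ only in an ending like _2 or _b are one class to them, and where a whole thing is asked for, a point or a joint stands for the part that bears it (a point fixed in the world has none). Each returns a list of dicts, best first, with "score" (0 to 1); they miss things now and then, are a little off and sometimes report something else, mostly with a low value. They report only what shows in the picture. A call takes as long as a camera call. They do not tell look-alikes from the thing itself.
- viewer.recognise(target, picture): "rect" ([left, top, right, bottom] in pixels, round what is visible of it).
The state is a dict: "time_s": time; "qpos": joint angles; "joint_vel": joint speeds; "tau": joint torques, N m; "ee_pos": TCP position; "eef_rot": TCP orientation; "force": force on the tool from outside, world axes, zero at the start; "moment": the same for the moment, N m; "grip_width": finger opening in m; "grip_force": force on a finger pad.
Only numpy, scipy, OpenCV 4.12 (cv2) and the standard library are available. Lean on these libraries where they do the work, as an engineer would, in place of code of your own. Each camera call takes 0.05 s, during which the arm holds its last target. There are 200 camera calls.

## Working session

There is one attempt and no reset: what is moved stays moved. The work goes in short steps, Python scripts to look and compute and a tool call to move; the robot and the scene stay as the last step left them, time stands still between calls to the robot, and variables do not carry over. Pictures are saved under pics/ and viewed, at most 10 in all, crops included, and the job is handed in when it is done.

Besides the shell and the picture viewer there is one more tool, called after "Emit:" as name(argument=value, ...), one argument or row to a line, values as JSON. step_arm: Moves the arm, as the interface text tells. Shifts and turns lie within -1 to 1; 1 stands for 0.1 m of shift or 90 degrees of turn. Its arguments: {"type":"object","properties":{"plan":{"type":"array"},"grip_force":{"type":"number"}},"required":["plan"]}

```bash
mkdir -p pics; ls
cat > h.py <<'E'
import numpy as np, cv2
from station import telemetry, viewer, ctrl
def obs(): return telemetry.get_obs()
def rot(rpy):
    from scipy.spatial.transform import Rotation as R
    return R.from_euler('xyz',rpy).as_matrix()
def world(pic,u,v,z=None,o=None):
    """pixel arrays -> world points with depth"""
    u=np.atleast_1d(u).astype(float);v=np.atleast_1d(v).astype(float)
    K=np.array([[pic['fx'],0,pic['cx']],[0,pic['fy'],pic['cy']],[0,0,1]])
    n=cv2.undistortPoints(np.stack([u,v],1)[:,None],K,np.array(pic['dist']))[:,0]
    if z is None: z=pic['z_map'][v.astype(int),u.astype(int)]
    P=np.c_[n*np.reshape(z,(-1,1)),np.ones(len(u))*z]
    if 'R' in pic: return (P-np.array(pic['t']))@np.array(pic['R'])
    T=np.array(pic['tool_from_camera']); P=P@T[:3,:3].T+T[:3,3]
    return P@rot(o['eef_rot']).T+np.array(o['ee_pos'])
def cloud(pic,o=None):
    H,W=pic['z_map'].shape; vv,uu=np.mgrid[:H,:W]
    P=world(pic,uu.ravel(),vv.ravel(),o=o).reshape(H,W,3); P[pic['z_map']==0]=np.nan
    return P
def save(pic,name): cv2.imwrite('pics/'+name,pic['img'][:,:,::-1])
E
python3 - <<'E'
from h import *
import pickle
o=obs();print({k:np.round(v,3) for k,v in o.items()},ctrl.tcp_to_tips)
ims=[]
for n in ['top','side']:
    p=viewer.camera(n);ims.append(p['img']);pickle.dump(p,open(n+'.pkl','wb'))
    for t in ['clamp','half_b_center','spoke_ball','capstan_hub','mug','jar','bowl','knife','rib','scale']:
        for r in viewer.recognise(t,p)[:5]:
            c=r['rect'];print(n,t,np.round(r['score'],2),np.round(c), np.round(world(p,(c[0]+c[2])/2,(c[1]+c[3])/2),3))
im=cv2.cvtColor(np.hstack(ims),cv2.COLOR_RGB2BGR)
cv2.imwrite('pics/top.png',cv2.resize(im[:,:560],(800,600)))
cv2.imwrite('pics/side.png',cv2.resize(im[:,560:],(800,600)))
E
```

```text
pics
{'time_s': np.float64(0.0), 'qpos': array([ 1.144,  0.3  ,  1.522,  0.   ,  1.321, -0.067]), 'joint_vel': array([ 0.001, -0.001,  0.002, -0.002,  0.001,  0.001]), 'tau': array([-2.0000e-03, -5.3181e+01, -3.5274e+01,  7.1000e-02,  2.4000e-02,
       -0.0000e+00]), 'ee_pos': array([0.194, 0.515, 0.196]), 'eef_rot': array([-3.14 , -0.   ,  2.782]), 'force': array([-0.283,  0.265,  0.885]), 'moment': array([-0.074, -0.021,  0.015]), 'grip_force': np.float64(0.0), 'grip_width': np.float64(0.094)} 0.017
top clamp 0.7 [329. 261. 350. 295.] [[ 0.37  -0.197  0.007]]
top clamp 0.66 [147. 139. 298. 235.] [[0.617 0.141 0.175]]
top half_b_center 0.55 [362. 232. 377. 252.] [[ 0.476 -0.274  0.079]]
top capstan_hub 0.62 [269. 248. 279. 316.] [[0.356 0.003 0.003]]
top mug 0.77 [ 94. 254. 130. 288.] [[0.384 0.501 0.009]]
top jar 0.85 [298. 128. 320. 152.] [[ 0.775 -0.098  0.092]]
top jar 0.3 [ 94. 255. 130. 288.] [[0.38 0.5  0.01]]
top bowl 0.84 [427. 217. 486. 275.] [[ 0.469 -0.551  0.009]]
top bowl 0.22 [165. 186. 233. 229.] [[0.565 0.211 0.139]]
top knife 0.74 [268. 244. 280. 317.] [[0.36  0.0
[... 180 characters left out ...]
.311 0.14 ]]
side clamp 0.33 [209. 201. 223. 229.] [[ 0.787 -0.065  0.068]]
side half_b_center 0.78 [299. 185. 314. 207.] [[ 0.48  -0.255  0.049]]
side spoke_ball 0.96 [236. 227. 299. 271.] [[0.58  0.259 0.153]]
side capstan_hub 0.86 [240. 224. 300. 272.] [[0.572 0.254 0.153]]
side mug 0.71 [325. 316. 353. 333.] [[0.387 0.45  0.066]]
side mug 0.53 [322. 241. 372. 245.] [[ 0.34  -0.003  0.007]]
side jar 0.67 [210. 201. 228. 228.] [[0.736 0.117 0.175]]
side bowl 0.56 [288. 153. 333. 179.] [[ 0.468 -0.574  0.03 ]]
side knife 0.43 [325. 240. 343. 246.] [[0.385 0.007 0.014]]
side rib 0.55 [324. 212. 348. 220.] [[ 0.371 -0.184  0.005]]
side scale 0.82 [229. 172. 273. 212.] [[ 0.701 -0.334  0.022]]
```

View pics/top.png

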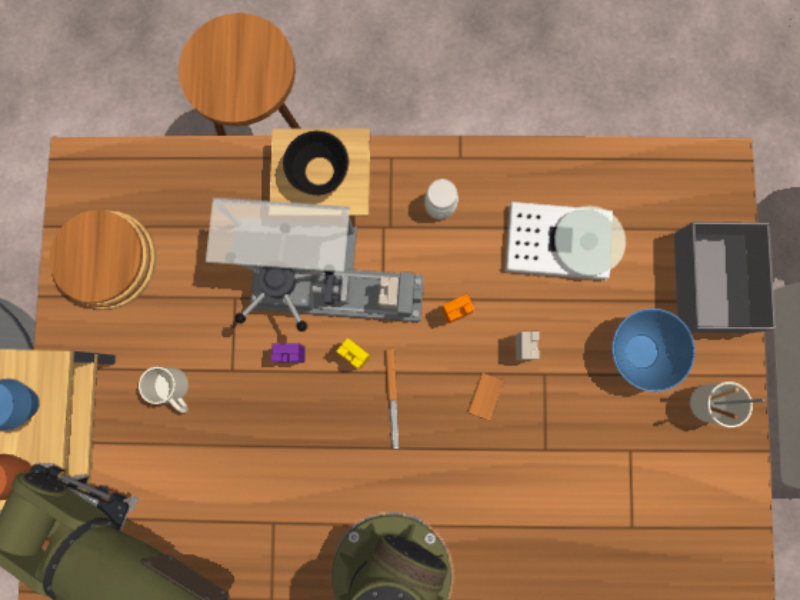

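View pics/side.png

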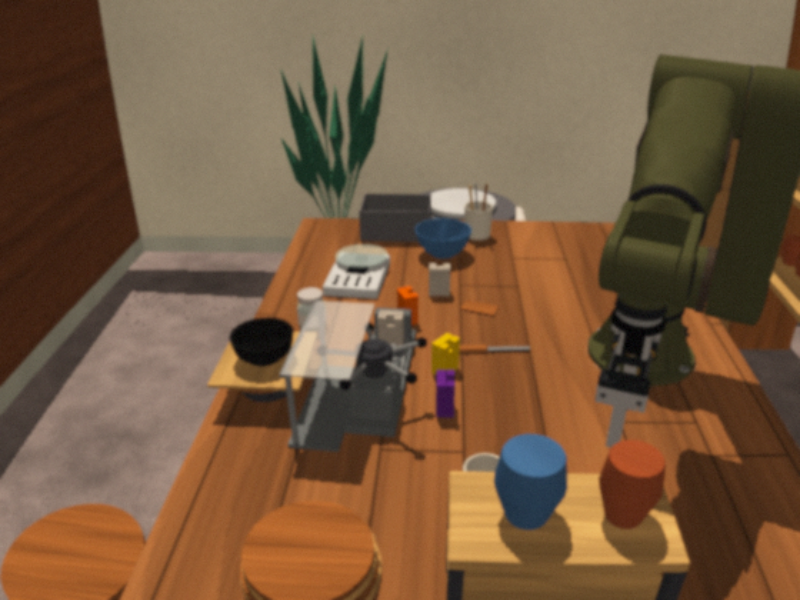

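The white block at (528,346) in the enlarged top view stands free on the table. The other white block, at (388,290), is in the clamp and is half A. The orange (459,308), yellow (352,353) and purple (288,354) blocks are look-alikes. I'll confirm the free white one in a crop and measure it.

Run:
```python
from h import *
import pickle
p=pickle.load(open('top.pkl','rb'));C=cloud(p)
def near(c,r,z0,z1):
    m=(np.hypot(C[...,0]-c[0],C[...,1]-c[1])<r)&(C[...,2]>z0)&(C[...,2]<z1);return m
m=near((.476,-.274),.06,.065,.095);P=C[m];print('B',len(P),P.mean(0),cv2.minAreaRect((P[:,:2]*1000).astype(np.float32)))
# half A / clamp points: named pixels in 800x600
for nm,(u,v) in dict(A=(388,290),fixj=(408,297),hub=(278,280),ball1=(240,318),ball2=(302,325),mj=(330,290),ge1=(207,264),ge2=(349,270),gc1=(212,200),gc2=(353,207),bedR1=(422,320),bedR2=(422,275),bedL=(250,312)).items():
    print(nm,np.round(world(p,u*.7,v*.7),3))
crop=p['img'][180:260,230:390,::-1]
cv2.imwrite('pics/crop.png',cv2.resize(crop,(800,400),interpolation=cv2.INTER_CUBIC))
```

```text
B 203 [ 0.47769898 -0.27620808  0.07917196] ((477.07952880859375, -277.7500305175781), (33.28091812133789, 55.205928802490234), 88.53754425048828)
A [[0.586 0.01  0.084]]
fixj [[ 0.571 -0.031  0.089]]
hub [[0.593 0.221 0.164]]
ball1 [[0.52  0.297 0.146]]
ball2 [[0.508 0.175 0.141]]
mj [[0.586 0.13  0.076]]
ge1 [[ 0.653  0.413 -0.   ]]
ge2 [[0.638 0.097 0.02 ]]
gc1 [[0.797 0.407 0.007]]
gc2 [[0.763 0.086 0.073]]
bedR1 [[ 0.533 -0.061 -0.005]]
bedR2 [[ 0.628 -0.061  0.017]]
bedL [[0.547 0.312 0.003]]
```

View pics/crop.png

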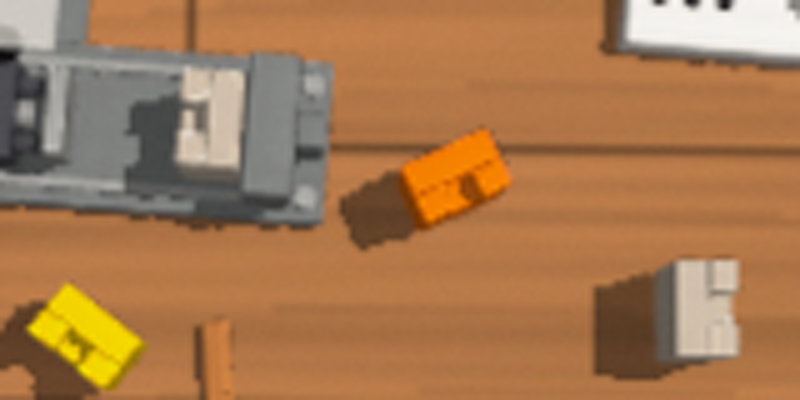

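The crop shows the free white half at (705,308) with its notch on the right edge, which is world -y. It fits the description: white, loose, joint face to -y. Half A stands in the clamp at (210,120). Moving now.

Emit:
step_arm(
  plan=[
    {"rz":0.0857,"dz":-0.07},
    {"rz":0.0857,"dz":-0.07},
    {"rz":0.0857,"dz":-0.07},
    {"rz":0.0857,"dz":-0.07},
    {"rz":0.0857,"dz":-0.07},
    {"rz":0.0857,"dz":-0.07},
    {"rz":0.0857,"dz":-0.07},
    {"rz":0.0857,"dz":-0.07},
    {"rz":0.0857,"dz":-0.07},
  ],
)

```text
$.plan[0]: bad value
```

Emit:
step_arm(
  plan=[
    {"dx":-0.4,"dy":0.14},
    {"dx":-0.4,"dy":0.14},
    {"dx":-0.4,"dy":0.14},
    {"dx":-0.4,"dy":0.14},
    {"dx":-0.4,"dy":0.14},
    {"dx":-0.4,"dy":0.14},
    {"dx":-0.4,"dy":0.14},
    {"dx":-0.4,"dy":0.14},
    {"dx":-0.4,"dy":0.14},
    {"dx":-0.4,"dy":0.14},
  ],
)

```text
$.plan[0]: bad value
```

Emit:
step_arm(
  plan=[
    {"dx":-0.39,"dy":0.14},
    {"dx":-0.39,"dy":0.14},
    {"dx":-0.39,"dy":0.14},
    {"dx":-0.39,"dy":0.14},
    {"dx":-0.39,"dy":0.14},
    {"dx":-0.39,"dy":0.14},
    {"dx":-0.39,"dy":0.14},
    {"dx":-0.39,"dy":0.14},
    {"dx":-0.39,"dy":0.14},
    {"dx":-0.39,"dy":0.14},
  ],
)

```text
$.plan[0]: bad value
```

Run:
```python
from h import *
o=obs();print(o['time_s'],o['ee_pos'],o['eef_rot'],o['force'])
p=viewer.camera('wrist');save(p,'w1.png');print(p['tool_from_camera'])
C=cloud(p,o);m=(np.hypot(C[...,0]-.477,C[...,1]+.277)<.07)&(C[...,2]>.074)&(C[...,2]<.09);P=C[m]
print(len(P),P.mean(0),cv2.minAreaRect((P[:,:2]*1000).astype(np.float32)))
```

```text
1.1 [0.1936415  0.51477974 0.19645212] [-3.14158385e+00  1.34782998e-05  2.78183479e+00] [ 0.93705962  0.92627644 -0.30108244]
[[-6.91225877e-04 -9.58181929e-01 -2.86158894e-01  8.36625044e-02]
 [ 9.99999716e-01 -5.75928559e-04 -4.87076744e-04 -3.89266467e-04]
 [ 3.01901055e-04 -2.86159149e-01  9.58182055e-01 -1.87140239e-01]
 [ 0.00000000e+00  0.00000000e+00  0.00000000e+00  1.00000000e+00]]
0 [nan nan nan] ((0.0, 0.0), (0.0, 0.0), 0.0)<stdin>:5: RuntimeWarning: Mean of empty slice.
  ret = um.true_divide(
```

Every row needs all its keys.

Emit:
step_arm(
  plan=[
    {"dx":0,"dy":0,"dz":-0.07,"rx":0,"ry":0,"rz":0.0857,"claw":0},
    {"dx":0,"dy":0,"dz":-0.07,"rx":0,"ry":0,"rz":0.0857,"claw":0},
    {"dx":0,"dy":0,"dz":-0.07,"rx":0,"ry":0,"rz":0.0857,"claw":0},
    {"dx":0,"dy":0,"dz":-0.07,"rx":0,"ry":0,"rz":0.0857,"claw":0},
    {"dx":0,"dy":0,"dz":-0.07,"rx":0,"ry":0,"rz":0.0857,"claw":0},
    {"dx":0,"dy":0,"dz":-0.07,"rx":0,"ry":0,"rz":0.0857,"claw":0},
    {"dx":0,"dy":0,"dz":-0.07,"rx":0,"ry":0,"rz":0.0857,"claw":0},
    {"dx":0,"dy":0,"dz":-0.07,"rx":0,"ry":0,"rz":0.0857,"claw":0},
    {"dx":0,"dy":0,"dz":-0.07,"rx":0,"ry":0,"rz":0.0857,"claw":0},
  ],
)

```text
time_s: 2.05
ee_pos: [0.1936, 0.5148, 0.2597]
eef_rot: [-3.142, 0.0, 1.565]
force: [0.3, -0.1, 0.0]
grip_width: 0.0942
grip_force: 0.0
```

Emit:
step_arm(
  plan=[
    {"dx":-0.4,"dy":0.14,"dz":0,"rx":0,"ry":0,"rz":0,"claw":0},
    {"dx":-0.4,"dy":0.14,"dz":0,"rx":0,"ry":0,"rz":0,"claw":0},
    {"dx":-0.4,"dy":0.14,"dz":0,"rx":0,"ry":0,"rz":0,"claw":0},
    {"dx":-0.4,"dy":0.14,"dz":0,"rx":0,"ry":0,"rz":0,"claw":0},
    {"dx":-0.4,"dy":0.14,"dz":0,"rx":0,"ry":0,"rz":0,"claw":0},
    {"dx":-0.4,"dy":0.14,"dz":0,"rx":0,"ry":0,"rz":0,"claw":0},
    {"dx":-0.4,"dy":0.14,"dz":0,"rx":0,"ry":0,"rz":0,"claw":0},
    {"dx":-0.4,"dy":0.14,"dz":0,"rx":0,"ry":0,"rz":0,"claw":0},
    {"dx":-0.4,"dy":0.14,"dz":0,"rx":0,"ry":0,"rz":0,"claw":0},
    {"dx":-0.4,"dy":0.14,"dz":0,"rx":0,"ry":0,"rz":0,"claw":0},
  ],
)

```text
time_s: 3.05
ee_pos: [0.3336, 0.1131, 0.2597]
eef_rot: [3.141, -0.0, 1.57]
force: [1.3, 0.9, -0.5]
grip_width: 0.094
grip_force: 0.0
```

Emit:
step_arm(
  plan=[
    {"dx":-0.39,"dy":0.14,"dz":0,"rx":0,"ry":0,"rz":0,"claw":0},
    {"dx":-0.39,"dy":0.14,"dz":0,"rx":0,"ry":0,"rz":0,"claw":0},
    {"dx":-0.39,"dy":0.14,"dz":0,"rx":0,"ry":0,"rz":0,"claw":0},
    {"dx":-0.39,"dy":0.14,"dz":0,"rx":0,"ry":0,"rz":0,"claw":0},
    {"dx":-0.39,"dy":0.14,"dz":0,"rx":0,"ry":0,"rz":0,"claw":0},
    {"dx":-0.39,"dy":0.14,"dz":0,"rx":0,"ry":0,"rz":0,"claw":0},
    {"dx":-0.39,"dy":0.14,"dz":0,"rx":0,"ry":0,"rz":0,"claw":0},
    {"dx":-0.39,"dy":0.14,"dz":0,"rx":0,"ry":0,"rz":0,"claw":0},
    {"dx":-0.39,"dy":0.14,"dz":0,"rx":0,"ry":0,"rz":0,"claw":0},
    {"dx":-0.39,"dy":0.14,"dz":0,"rx":0,"ry":0,"rz":0,"claw":0},
  ],
)

```text
time_s: 4.05
ee_pos: [0.4735, -0.2772, 0.2595]
eef_rot: [3.141, 0.0, 1.57]
force: [-0.1, 0.3, 0.3]
grip_width: 0.0943
grip_force: 0.0
```

```bash
cat > mb.py <<'E'
from h import *
import sys
o=obs();print(o['time_s'],o['ee_pos'],o['eef_rot'],o['force'])
p=viewer.camera('wrist');save(p,sys.argv[1])
C=cloud(p,o);m=(np.hypot(C[...,0]-.477,C[...,1]+.277)<.07)&(C[...,2]>.072)&(C[...,2]<.09);P=C[m]
print(len(P),P.mean(0),cv2.minAreaRect((P[:,:2]*1000).astype(np.float32)))
E
python3 mb.py w2.png
```

```text
4.05 [ 0.47349442 -0.27716206  0.25945548] [3.14138967e+00 1.27110438e-04 1.57004709e+00] [-0.10011158  0.27789875  0.29661185]
1567 [ 0.47581718 -0.27576834  0.07854906] ((475.93017578125, -278.2146911621094), (55.5047492980957, 36.10976028442383), 0.6113979816436768)
```

Emit:
step_arm(
  plan=[
    {"dx":-0.07,"dy":0.025,"dz":0.2,"rx":0,"ry":0,"rz":-0.007,"claw":0},
    {"dx":0,"dy":0,"dz":0.3,"rx":0,"ry":0,"rz":0,"claw":0},
    {"dx":0,"dy":0,"dz":0.3,"rx":0,"ry":0,"rz":0,"claw":0},
    {"dx":0,"dy":0,"dz":0.3,"rx":0,"ry":0,"rz":0,"claw":0},
    {"dx":0,"dy":0,"dz":0.3,"rx":0,"ry":0,"rz":0,"claw":0},
    {"dx":0,"dy":0,"dz":0.3,"rx":0,"ry":0,"rz":0,"claw":0},
    {"dx":0,"dy":0,"dz":0.2,"rx":0,"ry":0,"rz":0,"claw":0},
    {"dx":0,"dy":0,"dz":0.165,"rx":0,"ry":0,"rz":0,"claw":0},
    {"dx":0,"dy":0,"dz":0,"rx":0,"ry":0,"rz":0,"claw":1},
    {"dx":0,"dy":0,"dz":0,"rx":0,"ry":0,"rz":0,"claw":1},
  ],
  grip_force=30,
)

```text
time_s: 5.1
ee_pos: [0.4759, -0.2825, 0.0535]
eef_rot: [3.141, 0.0, 1.581]
force: [1.2, -1.3, -0.4]
grip_width: 0.0815
grip_force: 0.0
```

Emit:
step_arm(
  plan=[
    {"dx":0,"dy":0,"dz":0,"rx":0,"ry":0,"rz":0,"claw":1},
    {"dx":0,"dy":0,"dz":0,"rx":0,"ry":0,"rz":0,"claw":1},
    {"dx":0,"dy":0,"dz":0,"rx":0,"ry":0,"rz":0,"claw":1},
    {"dx":0,"dy":0,"dz":0,"rx":0,"ry":0,"rz":0,"claw":1},
  ],
  grip_force=30,
)

```text
time_s: 5.5
ee_pos: [0.4759, -0.2825, 0.0535]
eef_rot: [3.141, 0.001, 1.581]
force: [0.2, 0.4, 4.4]
grip_width: 0.0555
grip_force: 30.0
```

Emit:
step_arm(
  plan=[
    {"dx":0,"dy":0,"dz":-0.1,"rx":0,"ry":0,"rz":0,"claw":1},
    {"dx":0,"dy":0,"dz":-0.3,"rx":0,"ry":0,"rz":0,"claw":1},
    {"dx":0,"dy":0,"dz":-0.4,"rx":0,"ry":0,"rz":0,"claw":1},
    {"dx":0,"dy":0,"dz":-0.4,"rx":0,"ry":0,"rz":0,"claw":1},
    {"dx":0.3,"dy":0.15,"dz":-0.4,"rx":0,"ry":0,"rz":0,"claw":1},
    {"dx":0.4,"dy":0.2,"dz":-0.4,"rx":0,"ry":0,"rz":0,"claw":1},
    {"dx":0.4,"dy":0.2,"dz":0,"rx":0,"ry":0,"rz":0,"claw":1},
    {"dx":0.4,"dy":0.2,"dz":0,"rx":0,"ry":0,"rz":0,"claw":1},
    {"dx":0.3,"dy":0.15,"dz":0,"rx":0,"ry":0,"rz":0,"claw":1},
    {"dx":0,"dy":0,"dz":0,"rx":0,"ry":0,"rz":0,"claw":1},
  ],
  grip_force=30,
)

```text
time_s: 6.5
ee_pos: [0.5608, -0.1059, 0.2448]
eef_rot: [-3.141, -0.001, 1.585]
force: [-0.8, -1.0, -3.3]
grip_width: 0.0558
grip_force: 30.0
```

Run:
```python
from h import *
import pickle
o=obs();print(o['time_s'],o['ee_pos'],o['eef_rot'],o['force'],o['grip_width'])
p=viewer.camera('wrist');save(p,'w3.png');pickle.dump((p,o),open('w3.pkl','wb'))
C=cloud(p,o)
P=C[(np.abs(C[...,0]-.58)<.06)&(np.abs(C[...,1]-.01)<.04)&(C[...,2]>.091)&(C[...,2]<.107)]
print('A',len(P),P.mean(0),cv2.minAreaRect((P[:,:2]*1000).astype(np.float32)))
```

```text
6.5 [ 0.56079264 -0.1059388   0.2448364 ] [-3.14138447e+00 -7.27472046e-04  1.58516344e+00] [-0.81493504 -1.02860817 -3.32591745] 0.05576935108828879
A 2453 [0.58235678 0.00860394 0.09859728] ((582.513671875, 10.19104290008545), (36.26131057739258, 55.92620849609375), 86.18602752685547)
```

View pics/w3.png

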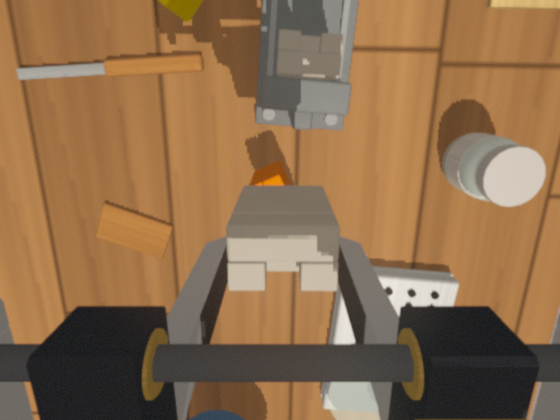

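Emit:
step_arm(
  plan=[
    {"dx":0.2,"dy":0.03,"dz":0,"rx":0,"ry":0,"rz":0.049,"claw":1},
    {"dx":0.3,"dy":0.04,"dz":0,"rx":0,"ry":0,"rz":0,"claw":1},
    {"dx":0.4,"dy":0.05,"dz":0,"rx":0,"ry":0,"rz":0,"claw":1},
    {"dx":0.3,"dy":0.04,"dz":0.2,"rx":0,"ry":0,"rz":0,"claw":1},
    {"dx":0.2,"dy":0,"dz":0.2,"rx":0,"ry":0,"rz":0,"claw":1},
    {"dx":0.05,"dy":0,"dz":0.2,"rx":0,"ry":0,"rz":0,"claw":1},
    {"dx":0,"dy":0,"dz":0,"rx":0,"ry":0,"rz":0,"claw":1},
    {"dx":0,"dy":0,"dz":0,"rx":0,"ry":0,"rz":0,"claw":1},
    {"dx":0,"dy":0,"dz":0,"rx":0,"ry":0,"rz":0,"claw":1},
  ],
  grip_force=30,
)

```text
time_s: 7.45
ee_pos: [0.5845, 0.0334, 0.1861]
eef_rot: [3.14, -0.0, 1.503]
force: [-0.2, -0.8, -2.3]
grip_width: 0.0559
grip_force: 30.0
```

```bash
cat > ct.py <<'E'
from h import *
import pickle,sys
o=obs();print(o['time_s'],o['ee_pos'],o['eef_rot'],o['force'],o['grip_width'])
y=o['eef_rot'][2]; X=np.array([np.cos(y),np.sin(y)]);Y=np.array([np.sin(y),-np.cos(y)])
d=np.array([.5849,.0466])-o['ee_pos'][:2]; print('dx,dy,dz',d@X*10,d@Y*10,(o['ee_pos'][2]-.0735)*10,'rz',(y-1.5045)/np.pi*2)
E
python3 ct.py
python3 - <<'E'
from h import *
import pickle
o=obs();p=viewer.camera('wrist');save(p,'w4.png');pickle.dump((p,o),open('w4.pkl','wb'))
C=cloud(p,o)
# clamp coordinates guess
y=-.0663;R=np.array([[np.cos(y),-np.sin(y)],[np.sin(y),np.cos(y)]])
Q=C.copy();Q[...,:2]=(C[...,:2]-[.588,.094])@R
m=(abs(Q[...,2]-.135)<.012)&(np.hypot(Q[...,0],Q[...,1]-.135)<.125)&(np.hypot(Q[...,0],Q[...,1]-.135)>.04)
P=Q[m];a=np.degrees(np.arctan2(-P[:,0]*0+P[:,1]-.135,P[:,0]));print(len(P),np.histogram(a,np.arange(-180,181,6)))
g=(abs(Q[...,2]-.174)<.006);print('guard',g.sum(), Q[g][:,:2].min(0) if g.any() else 0)
for z0,z1,l in[(.094,.104,'A'),(.074,.084,'mj'),(.085,.092,'fj')]:
    P=Q[(Q[...,2]>z0)&(Q[...,2]<z1)&(abs(Q[...,0])<.05)&(Q[...,1]<.07)]
    if len(P):print(l,len(P),np.percentile(P,[2,50,98],0)[:,:2])
E
```

```text
7.45 [0.58445158 0.03342412 0.18611543] [ 3.13970885e+00 -8.72849522e-06  1.50307430e+00] [-0.24586063 -0.82416933 -2.25344736] 0.055929509945977146
dx,dy,dz 0.13176020575932013 -0.004442235278510343 1.1261543199318318 rz -0.0009076267075483764
1471 (array([  0,   0,   0,   0,   0, 123, 336,   0,   0,   0,   0,   0,   0,
         0,   0,   0, 202, 748,  62,   0,   0,   0,   0,   0,   0,   0,
         0,   0,   0,   0,   0,   0,   0,   0,   0,   0,   0,   0,   0,
         0,   0,   0,   0,   0,   0,   0,   0,   0,   0,   0,   0,   0,
         0,   0,   0,   0,   0,   0,   0,   0]), array([-180, -174, -168, -162, -156, -150, -144, -138, -132, -126, -120,
       -114, -108, -102,  -96,  -90,  -84,  -78,  -72,  -66,  -60,  -54,
        -48,  -42,  -36,  -30,  -24,  -18,  -12,   -6,    0,    6,   12,
         18,   24,   30,   36,   42,   48,   54,   60,   66,   72,   78,
         84,   90,   96,  102,  108,  114,  120,  126,  132,  138,  144,
        150,  156,  162,  168,  174,  180]))
guard 32084 [-0.02678813 -0.03984861]
mj 2960 [[-0.03729535 -0.21163524]
 [-0.00609462  0.03396562]
 [ 0.02369851  0.05000829]]
fj 95 [[-1.33129676e-02 -1.32721526e-01]
 [-1.30571131e-05 -1.30793121e-01]
 [ 1.41681373e-02 -1.29305416e-01]]
```

View pics/w4.png

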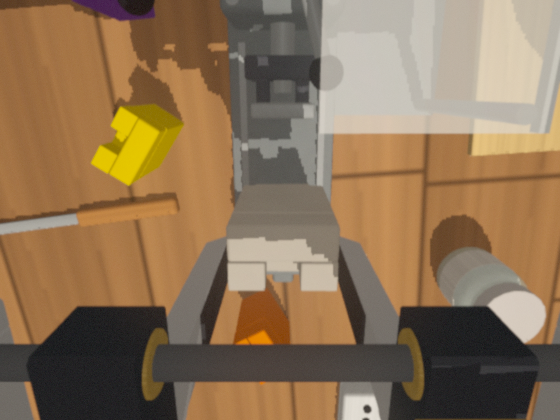

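Run:
```python
from h import *
import pickle
p,o=pickle.load(open('w4.pkl','rb'))
y=-.0663;R=np.array([[np.cos(y),-np.sin(y)],[np.sin(y),np.cos(y)]])
def q(u,v):
    w=world(p,u,v,o=o); w[:,:2]=(w[:,:2]-[.588,.094])@R; return np.round(w*1000)
print(q([322,324,350,450,324],[129,126,129,129,60]))
print('mj face',q([270,285,300],[116,116,116]),q([270,285,300],[106,106,106]))
print('rails',q([243,243,322,322],[150,180,150,180]),q([233,332],[165,165]))
```

```text
[[ 22.   3. 174.]
 [ 24.   5. 172.]
 [ 38.   3. 173.]
 [ 94.   3. 172.]
 [ 22.  39. 173.]]
mj face [[-9.  4. 76.]
 [ 3.  4. 76.]
 [15.  4. 76.]] [[-9. 12. 77.]
 [ 3. 12. 76.]
 [15. 12. 78.]]
rails [[-38. -31.  26.]
 [-39. -62.  25.]
 [ 39. -32.  24.]
 [ 40. -62.  25.]] [[-49. -48.  18.]
 [ 53. -52.  -2.]]
```

Half B is lined up over the bed and the clamp frame estimate fits the guard, jaw and rails. Lowering it.

Emit:
step_arm(
  plan=[
    {"dx":0.13,"dy":0,"dz":0,"rx":0,"ry":0,"rz":0,"claw":1},
    {"dx":0,"dy":0,"dz":0.1,"rx":0,"ry":0,"rz":0,"claw":1},
    {"dx":0,"dy":0,"dz":0.2,"rx":0,"ry":0,"rz":0,"claw":1},
    {"dx":0,"dy":0,"dz":0.2,"rx":0,"ry":0,"rz":0,"claw":1},
    {"dx":0,"dy":0,"dz":0.2,"rx":0,"ry":0,"rz":0,"claw":1},
    {"dx":0,"dy":0,"dz":0.2,"rx":0,"ry":0,"rz":0,"claw":1},
    {"dx":0,"dy":0,"dz":0.13,"rx":0,"ry":0,"rz":0,"claw":1},
    {"dx":0,"dy":0,"dz":0.05,"rx":0,"ry":0,"rz":0,"claw":1},
    {"dx":0,"dy":0,"dz":0,"rx":0,"ry":0,"rz":0,"claw":1},
  ],
  grip_force=30,
)

```text
time_s: 8.4
ee_pos: [0.5848, 0.0475, 0.0762]
eef_rot: [-3.141, 0.0, 1.504]
force: [0.5, -0.8, -1.7]
grip_width: 0.0555
grip_force: 30.0
```

```bash
python3 ct.py
```

```text
8.4 [0.58476188 0.04751973 0.07623447] [-3.14094657e+00  4.63160188e-05  1.50440574e+00] [ 0.45615616 -0.82389781 -1.66573249] 0.05552511786135288
dx,dy,dz -0.009085444089479054 0.001988279338794088 0.02734470501586997 rz -6.000999465465708e-05
```

Emit:
step_arm(
  plan=[
    {"dx":0,"dy":0,"dz":0.015,"rx":0,"ry":0,"rz":0,"claw":1},
    {"dx":0,"dy":0,"dz":0.01,"rx":0,"ry":0,"rz":0,"claw":1},
    {"dx":0,"dy":0,"dz":0,"rx":0,"ry":0,"rz":0,"claw":1},
  ],
  grip_force=30,
)

```text
time_s: 8.7
ee_pos: [0.5851, 0.0475, 0.0745]
eef_rot: [3.141, -0.0, 1.504]
force: [0.7, 0.1, -2.9]
grip_width: 0.0557
grip_force: 30.0
```

Emit:
step_arm(
  plan=[
    {"dx":0,"dy":0,"dz":0.01,"rx":0,"ry":0,"rz":0,"claw":1},
    {"dx":0,"dy":0,"dz":0.01,"rx":0,"ry":0,"rz":0,"claw":1},
    {"dx":0,"dy":0,"dz":0,"rx":0,"ry":0,"rz":0,"claw":1},
  ],
  grip_force=30,
)

```text
time_s: 9.0
ee_pos: [0.5852, 0.0474, 0.0735]
eef_rot: [3.14, -0.0, 1.504]
force: [-3.9, -0.0, 10.5]
grip_width: 0.0556
grip_force: 30.0
```

Foot contact at 10 N. Letting go and rising.

Emit:
step_arm(
  plan=[
    {"dx":0,"dy":0,"dz":-0.01,"rx":0,"ry":0,"rz":0,"claw":1},
    {"dx":0,"dy":0,"dz":0,"rx":0,"ry":0,"rz":0,"claw":0.2},
    {"dx":0,"dy":0,"dz":0,"rx":0,"ry":0,"rz":0,"claw":0.2},
    {"dx":0,"dy":0,"dz":0,"rx":0,"ry":0,"rz":0,"claw":0.2},
    {"dx":0,"dy":0,"dz":0,"rx":0,"ry":0,"rz":0,"claw":0.2},
  ],
  grip_force=30,
)

```text
time_s: 9.5
ee_pos: [0.5849, 0.0474, 0.0731]
eef_rot: [3.142, -0.0, 1.504]
force: [-0.4, -0.2, 0.5]
grip_width: 0.0751
grip_force: 0.0
```

Emit:
step_arm(
  plan=[
    {"dx":0,"dy":0,"dz":-0.1,"rx":0,"ry":0,"rz":0,"claw":0.2},
    {"dx":0,"dy":0,"dz":-0.2,"rx":0,"ry":0,"rz":0,"claw":0.2},
    {"dx":0,"dy":0,"dz":-0.3,"rx":0,"ry":0,"rz":0,"claw":0.2},
    {"dx":0,"dy":0,"dz":-0.4,"rx":0,"ry":0,"rz":0,"claw":0.2},
    {"dx":0,"dy":0,"dz":-0.4,"rx":0,"ry":0,"rz":0,"claw":0.2},
    {"dx":-0.3,"dy":-0.2,"dz":-0.2,"rx":0,"ry":0,"rz":0,"claw":1},
    {"dx":-0.4,"dy":-0.2,"dz":0,"rx":0,"ry":0,"rz":0,"claw":1},
    {"dx":0,"dy":0,"dz":0,"rx":0,"ry":0,"rz":0,"claw":1},
  ],
  grip_force=30,
)

```text
time_s: 10.3
ee_pos: [0.5389, -0.0227, 0.2349]
eef_rot: [3.139, 0.001, 1.502]
force: [-0.4, 0.5, -0.6]
grip_width: 0.0546
grip_force: 0.0
```

Run:
```python
from h import *
import pickle
o=obs();print(o['time_s'],o['ee_pos'],o['eef_rot'],o['force'],o['grip_width'])
p=viewer.camera('wrist');save(p,'w5.png');pickle.dump((p,o),open('w5.pkl','wb'))
C=cloud(p,o);y=-.0663;R=np.array([[np.cos(y),-np.sin(y)],[np.sin(y),np.cos(y)]])
Q=C.copy();Q[...,:2]=(C[...,:2]-[.588,.094])@R
P=Q[(Q[...,2]>.092)&(Q[...,2]<.106)&(abs(Q[...,0])<.045)&(Q[...,1]<.02)&(Q[...,1]>-.11)]
print(len(P),cv2.minAreaRect((P[:,:2]*1000).astype(np.float32)))
for lo in np.arange(-.106,-.01,.006):
    S=P[(P[:,1]>=lo)&(P[:,1]<lo+.006)]
    if len(S)>5:print(round(lo*1000),len(S),np.round(np.percentile(S[:,0],[2,98])*1000,1),np.round(S[:,2].mean()*1000,1))
```

```text
10.3 [ 0.5389044  -0.02266227  0.23492332] [3.13948946e+00 6.85208996e-04 1.50151737e+00] [-0.40838877  0.47118503 -0.55820864] 0.054566955376728066
4485 ((0.09604644775390625, -63.63812255859375), (77.3529281616211, 56.081111907958984), 89.89814758300781)
-106 87 [-26.1  25.8] 98.1
-100 415 [-26.8  26.3] 98.8
-94 372 [-26.8  26.5] 98.8
-88 444 [-26.9  26.4] 98.4
-82 295 [-27.1  26.9] 98.6
-76 276 [-27.5  27.5] 98.6
-70 227 [-27.4  26.6] 98.2
-64 129 [-27.1  26.9] 98.5
-58 311 [-27.7  27.1] 98.7
-52 309 [-27.3  27.1] 98.7
-46 405 [-26.4  26.7] 98.5
-40 505 [-26.5  26.5] 98.8
-34 454 [-26.5  26.9] 98.8
-28 256 [-26.5  26.6] 98.4
```

View pics/w5.png

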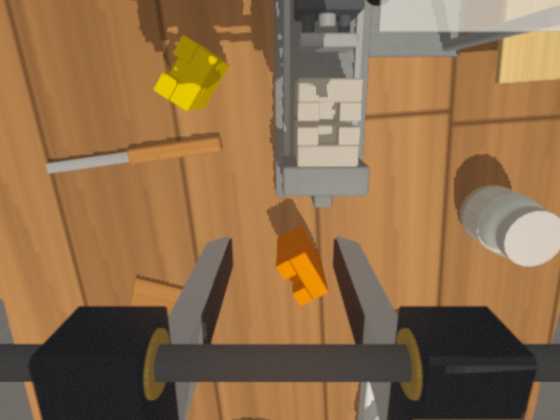

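Both halves stand in line in the clamp, at (330,90) and (328,140), about 5 mm apart and squared up. Next is the capstan: shut the fingers and go above the gap behind the near spoke.

Emit:
step_arm(
  plan=[
    {"dx":0,"dy":0,"dz":0,"rx":0,"ry":0,"rz":-0.094,"claw":1},
    {"dx":0,"dy":0,"dz":0,"rx":0,"ry":0,"rz":-0.094,"claw":1},
    {"dx":0,"dy":0,"dz":0,"rx":0,"ry":0,"rz":-0.094,"claw":1},
    {"dx":0,"dy":0,"dz":0,"rx":0,"ry":0,"rz":-0.094,"claw":1},
    {"dx":0,"dy":0,"dz":0,"rx":0,"ry":0,"rz":-0.094,"claw":1},
    {"dx":0,"dy":0,"dz":0,"rx":0,"ry":0,"rz":-0.094,"claw":1},
    {"dx":0,"dy":0,"dz":0,"rx":0,"ry":0,"rz":-0.094,"claw":1},
    {"dx":0,"dy":0,"dz":0,"rx":0,"ry":0,"rz":-0.094,"claw":1},
  ],
)

```text
time_s: 11.15
ee_pos: [0.5406, -0.019, 0.2333]
eef_rot: [3.141, -0.0, 2.692]
force: [0.0, -0.5, -0.6]
grip_width: 0.0003
grip_force: 0.0
```

Emit:
step_arm(
  plan=[
    {"dx":0.1,"dy":0.3,"dz":0,"rx":0,"ry":0,"rz":0,"claw":1},
    {"dx":0.1,"dy":0.4,"dz":0,"rx":0,"ry":0,"rz":0,"claw":1},
    {"dx":0.1,"dy":0.4,"dz":0,"rx":0,"ry":0,"rz":0,"claw":1},
    {"dx":0.1,"dy":0.4,"dz":0,"rx":0,"ry":0,"rz":0,"claw":1},
    {"dx":0.1,"dy":0.2,"dz":0,"rx":0,"ry":0,"rz":0,"claw":1},
    {"dx":0.06,"dy":0.06,"dz":0,"rx":0,"ry":0,"rz":0,"claw":1},
    {"dx":0,"dy":0,"dz":0,"rx":0,"ry":0,"rz":0,"claw":1},
    {"dx":0,"dy":0,"dz":0,"rx":0,"ry":0,"rz":0,"claw":1},
  ],
)

```text
time_s: 11.95
ee_pos: [0.5675, 0.1622, 0.2332]
eef_rot: [-3.141, 0.0, 2.685]
force: [-0.3, -0.6, -0.1]
grip_width: 0.0003
grip_force: 0.0
```

```bash
cat > cap.py <<'E'
from h import *
import sys
HUB=np.array([.5969,.2287]);Y0=-.0663
def report(phi=None,th=5.,r=.075):
    o=obs();e=np.array(o['ee_pos']);d=e[:2]-HUB;F=np.array(o['force'])
    R=np.hypot(*d);a=np.degrees(np.arctan2(d[1],d[0])-Y0)
    a=(a+20)%360-380
    t=np.array([d[1],-d[0]])/R   # clockwise tangent
    y=o['eef_rot'][2]
    print('t %.2f z %.4f r %.4f phi %.1f yaw %.1f Ft %.1f Fz %.1f torque %.2f (+Mz %.2f) w %.3f'%(o['time_s'],e[2],R,a,np.degrees(y),-F[:2]@t,F[2],-(F[:2]@t)*R,-(F[:2]@t)*R-o['moment'][2]*-1,o['grip_width']))
    if phi is not None:
        w=np.radians(phi)+Y0; T=HUB+r*np.array([np.cos(w),np.sin(w)]); yt=np.radians(phi-90-th/2)+Y0
        D=T-e[:2];X=np.array([np.cos(y),np.sin(y)]);Yv=np.array([np.sin(y),-np.cos(y)])
        dy=(yt-y+np.pi)%(2*np.pi)-np.pi
        print('target yaw %.1f: dx %.3f dy %.3f dz(to .132) %.3f rz %.3f'%(np.degrees(yt),D@X*10,D@Yv*10,(e[2]-.132)*10,-dy/np.pi*2))
a=[float(x) for x in sys.argv[1:]]
report(*a)
E
python3 cap.py -110
python3 - <<'E'
from h import *
o=obs();p=viewer.camera('top');C=cloud(p)
HUB=np.array([.5969,.2287]);d=C[...,:2]-HUB;r=np.hypot(d[...,0],d[...,1])
m=(r>.045)&(r<.116)&(abs(C[...,2]-.137)<.02);P=d[m]
a=(np.degrees(np.arctan2(P[:,1],P[:,0])+.0663)+20)%360-380
h,_=np.histogram(a,np.arange(-380,-19,6));print([(int(-380+6*i),int(n)) for i,n in enumerate(h) if n])
E
```

```text
t 11.95 z 0.2332 r 0.0727 phi -110.0 yaw 153.8 Ft -0.0 Fz -0.1 torque -0.00 (+Mz -0.01) w 0.000
target yaw -206.3: dx -0.001 dy -0.023 dz(to .132) 1.012 rz 0.002
[(-230, 5), (-224, 11), (-218, 8), (-152, 2), (-146, 4), (-80, 23), (-74, 5)]
```

Emit:
step_arm(
  plan=[
    {"dx":0,"dy":-0.02,"dz":0.2,"rx":0,"ry":0,"rz":0,"claw":1},
    {"dx":0,"dy":0,"dz":0.2,"rx":0,"ry":0,"rz":0,"claw":1},
    {"dx":0,"dy":0,"dz":0.2,"rx":0,"ry":0,"rz":0,"claw":1},
    {"dx":0,"dy":0,"dz":0.2,"rx":0,"ry":0,"rz":0,"claw":1},
    {"dx":0,"dy":0,"dz":0.15,"rx":0,"ry":0,"rz":0,"claw":1},
    {"dx":0,"dy":0,"dz":0.06,"rx":0,"ry":0,"rz":0,"claw":1},
    {"dx":0,"dy":0,"dz":0,"rx":0,"ry":0,"rz":0,"claw":1},
  ],
)

```text
time_s: 12.7
ee_pos: [0.5666, 0.1603, 0.1318]
eef_rot: [-3.141, -0.001, 2.684]
force: [-0.4, 0.1, 0.4]
grip_width: 0.0006
grip_force: 0.0
```

```bash
python3 cap.py -110
```

```text
t 12.70 z 0.1318 r 0.0748 phi -110.1 yaw 153.8 Ft -0.5 Fz 0.4 torque -0.04 (+Mz -0.03) w 0.001
target yaw -206.3: dx -0.001 dy -0.002 dz(to .132) -0.002 rz 0.001
```

Emit:
step_arm(
  plan=[
    {"dx":0.0654,"dy":0,"dz":0,"rx":0,"ry":0,"rz":0.0556,"claw":1},
    {"dx":0.0654,"dy":0,"dz":0,"rx":0,"ry":0,"rz":0.0556,"claw":1},
    {"dx":0.0654,"dy":0,"dz":0,"rx":0,"ry":0,"rz":0.0556,"claw":1},
    {"dx":0.0654,"dy":0,"dz":0,"rx":0,"ry":0,"rz":0.0556,"claw":1},
    {"dx":0.0654,"dy":0,"dz":0,"rx":0,"ry":0,"rz":0.0556,"claw":1},
    {"dx":0.0654,"dy":0,"dz":0,"rx":0,"ry":0,"rz":0.0556,"claw":1},
    {"dx":0.0654,"dy":0,"dz":0,"rx":0,"ry":0,"rz":0.0556,"claw":1},
    {"dx":0.0654,"dy":0,"dz":0,"rx":0,"ry":0,"rz":0.0556,"claw":1},
  ],
)

```text
time_s: 13.5
ee_pos: [0.5299, 0.1965, 0.1334]
eef_rot: [3.14, 0.0, 1.983]
force: [0.5, 0.2, 1.2]
grip_width: 0.0005
grip_force: 0.0
```

```bash
python3 cap.py -150
```

```text
t 13.50 z 0.1334 r 0.0743 phi -150.5 yaw 113.6 Ft 0.0 Fz 1.2 torque 0.00 (+Mz -0.01) w 0.000
target yaw -246.3: dx -0.007 dy -0.007 dz(to .132) 0.014 rz -0.001
```

Run:
```python
from h import *
o=obs();p=viewer.camera('wrist');save(p,'w6.png');C=cloud(p,o);q=viewer.camera('side')
HUB=np.array([.5969,.2287])
for C in(C,cloud(q)):
    d=C[...,:2]-HUB;r=np.hypot(d[...,0],d[...,1])
    m=(r>.045)&(r<.118)&(abs(C[...,2]-.137)<.015);P=d[m]
    a=(np.degrees(np.arctan2(P[:,1],P[:,0])+.0663)+20)%360-380
    h,_=np.histogram(a,np.arange(-380,-19,6));print([(int(-380+6*i),int(n)) for i,n in enumerate(h) if n])
cv2.imwrite('pics/m6.png',np.hstack([cv2.resize(p['img'],(450,338)),cv2.resize(q['img'][150:350,170:370],(338,338))])[:,:,::-1])
```

```text
[(-368, 1), (-362, 3), (-356, 1), (-296, 665), (-290, 1219), (-230, 103), (-224, 2176), (-218, 1437), (-164, 53), (-158, 475), (-152, 1222), (-146, 304), (-86, 5), (-80, 169), (-74, 102)]
[(-296, 34), (-290, 53), (-236, 1), (-230, 44), (-224, 60), (-218, 5), (-164, 8), (-158, 21), (-152, 57), (-146, 5), (-80, 22), (-74, 21), (-68, 1)]
```

View pics/m6.png

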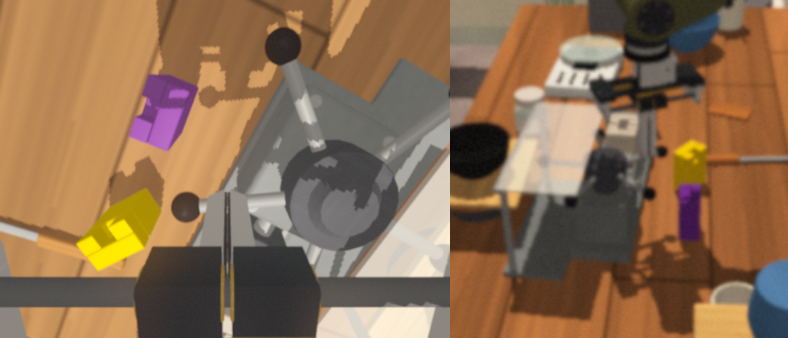

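```bash
python3 - <<'E'
from h import *
o=obs();print(o['ee_pos'],o['force'],o['moment'],o['tau']);p=viewer.camera('wrist')
s=560/450
for u,v in [(210,207),(265,200),(186,207),(222,196),(234,196),(222,205),(234,205),(222,220),(234,235),(210,235)]:
    print((u,v),np.round(world(p,u*s,v*s,o=o)[0],4))
w=np.array([[.5969,.2287]]);
E
python3 cap.py
```

```text
[0.52980169 0.19681253 0.13328121] [ 1.22432203  0.19015258 -0.10918406] [-0.00447358  0.00849822 -0.04607967] [ 6.84645865e-01 -5.64452720e+01 -3.32324016e+01  1.08584336e-01
  1.24841611e-02  1.86859801e+00]
(210, 207) [0.5167 0.2011 0.1679]
(265, 200) [0.5537 0.2071 0.1379]
(186, 207) [0.5053 0.1828 0.1431]
(222, 196) [0.5231 0.2033 0.151 ]
(234, 196) [0.5298 0.207  0.1525]
(222, 205) [0.5231 0.2039 0.1652]
(234, 205) [0.5297 0.2066 0.1649]
(222, 220) [0.5234 0.2039 0.1833]
(234, 235) [0.5288 0.2066 0.1987]
(210, 235) [0.5182 0.2019 0.1985]
t 13.65 z 0.1331 r 0.0743 phi -150.5 yaw 113.9 Ft 0.3 Fz 0.4 torque 0.02 (+Mz 0.05) w 0.000
```

```bash
python3 - <<'E'
from h import *
o=obs();p=viewer.camera('wrist')
T=np.linalg.inv(np.array(p['tool_from_camera']));K=np.array([[p['fx'],0,p['cx']],[0,p['fy'],p['cy']],[0,0,1.]])
for x in(.008,-.008,0.0):
  for z in (.017,.007,-.003,-.013,-.033):
    c=T@[x,0,z,1];print(x,z,np.round(cv2.projectPoints(c[None,:3],np.zeros(3),np.zeros(3),K,np.array(p['dist']))[0].ravel()),end=' ')
  print()
cv2.imwrite('pics/c6.png',cv2.resize(p['img'][200:320,180:360],(750,500),interpolation=cv2.INTER_CUBIC)[:,:,::-1])
e=np.array(o['ee_pos']);print(e)
E
python3 cap.py
```

```text
0.008 0.017 [283. 222.] 0.008 0.007 [283. 228.] 0.008 -0.003 [283. 234.] 0.008 -0.013 [283. 241.] 0.008 -0.033 [283. 258.] 
-0.008 0.017 [283. 246.] -0.008 0.007 [283. 253.] -0.008 -0.003 [283. 260.] -0.008 -0.013 [283. 269.] -0.008 -0.033 [283. 288.] 
0.0 0.017 [283. 234.] 0.0 0.007 [283. 240.] 0.0 -0.003 [283. 247.] 0.0 -0.013 [283. 255.] 0.0 -0.033 [283. 273.] 
[0.52993314 0.19650185 0.13309332]
t 13.70 z 0.1329 r 0.0744 phi -150.4 yaw 114.0 Ft -0.3 Fz 0.5 torque -0.02 (+Mz 0.01) w 0.000
```

View pics/c6.png

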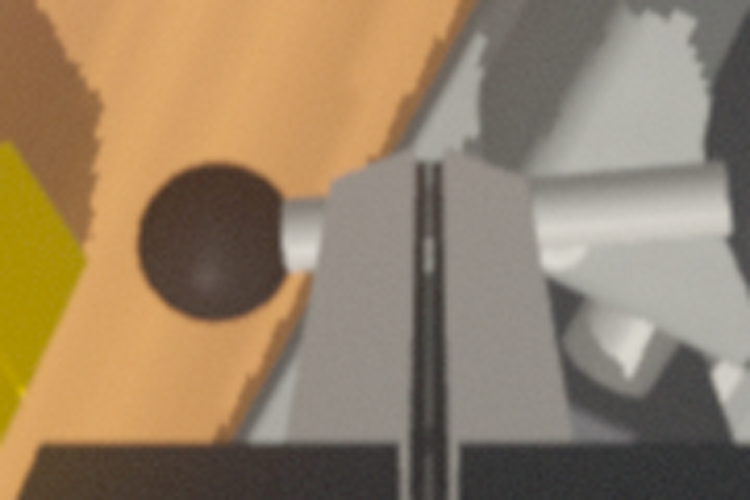

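Emit:
step_arm(
  plan=[
    {"dx":0,"dy":0,"dz":0.02,"rx":0,"ry":0,"rz":0,"claw":1},
    {"dx":0,"dy":0,"dz":0,"rx":0,"ry":0,"rz":0,"claw":1},
  ],
)

```text
time_s: 13.9
ee_pos: [0.5301, 0.1963, 0.131]
eef_rot: [3.14, 0.0, 1.988]
force: [-2.7, -0.3, 6.4]
grip_width: 0.0004
grip_force: 3.3
```

Run:
```python
from h import *
import pickle
o=obs();print(o['ee_pos'],o['force'],o['moment'])
p,oo=pickle.load(open('w5.pkl','rb'))
T=np.array(p['tool_from_camera'])
# finger points in tool frame
for v in (242,246,250,260,280,300):
    for u in (225,218,345):
        w=world(p,u,v,o=oo)[0];d=(w-np.array(oo['ee_pos']))@rot(oo['eef_rot']);print((u,v),np.round(d*1000,1),end=' ')
    print()
q=viewer.camera('side')
C=cloud(q);e=np.array(o['ee_pos'])
m=(np.hypot(C[...,0]-e[0],C[...,1]-e[1])<.022)&(C[...,2]>.1)
P=C[m];print(len(P),np.round(np.sort(P[:,2])[:12],3))
p=viewer.camera('wrist')
C=cloud(p,o)
HUB=np.array([.5969,.2287]);d=C[...,:2]-HUB;r=np.hypot(d[...,0],d[...,1])
for lo in (-310,-240,-100):
    a=(np.degrees(np.arctan2(d[...,1],d[...,0])+.0663)+20)%360-380
    P=C[(r>.05)&(r<.118)&(abs(C[...,2]-.137)<.012)&(a>lo)&(a<lo+35)];aa=a[(r>.05)&(r<.118)&(abs(C[...,2]-.137)<.012)&(a>lo)&(a<lo+35)]
    print(lo,len(P),np.median(aa) if len(aa) else 0,np.percentile(P[:,2],98) if len(P) else 0)
```

```text
[0.53012325 0.19625239 0.13096037] [-2.71561809 -0.26467026  6.44563472] [-0.16729041  0.3141375   0.05144516]
(225, 242) [  9.3 -29.7 -16.9] (218, 242) [  9.3 -33.3 -16.9] (345, 242) [  9.3  32.1 -17.1] 
(225, 246) [  9.8 -28.7 -22.9] (218, 246) [  9.5 -32.4 -22.3] (345, 246) [  9.   31.4 -21.3] 
(225, 250) [  7.5 -28.9 -22.7] (218, 250) [  9.5 -31.5 -27.1] (345, 250) [  9.5  30.4 -27.3] 
(225, 260) [  6.6 -27.5 -32. ] (218, 260) [  9.  -29.8 -37. ] (345, 260) [  9.   28.8 -37.1] 
(225, 280) [ -2.1 -27.3 -35.6] (218, 280) [  7.5 -27.2 -52.7] (345, 280) [  5.1  27.1 -48.4] 
(225, 300) [-186.   -77.9  236.8] (218, 300) [ -1.6 -27.6 -53.4] (345, 300) [ -4.   27.3 -49.7] 
481 [0.132 0.134 0.134 0.134 0.135 0.135 0.135 0.136 0.136 0.136 0.136 0.137]
-310 1625 -288.8952525055 0.13964273834937693
-240 3640 -218.89055704809613 0.14497020215236883
-100 126 -74.10613612380726 0.13963617407563877
```

The press reads 6 N upward, so the fingertip is riding on top of the spoke. The tips end higher than I assumed, so I'll lift, go back and come down lower.

Emit:
step_arm(
  plan=[
    {"dx":0,"dy":0,"dz":-0.15,"rx":0,"ry":0,"rz":0,"claw":1},
    {"dx":0,"dy":0,"dz":-0.15,"rx":0,"ry":0,"rz":0,"claw":1},
  ],
)

```text
time_s: 14.2
ee_pos: [0.5296, 0.1961, 0.1603]
eef_rot: [-3.141, -0.0, 1.988]
force: [0.0, 0.2, -0.4]
grip_width: 0.0005
grip_force: 0.0
```

```bash
python3 cap.py -110
python3 - <<'E'
from h import *
o=obs();p=viewer.camera('wrist')
for u,v in [(200,315),(360,315),(200,340),(360,340),(180,310),(100,350),(450,350),(283,345)]:
    w=world(p,u,v,o=o)[0];print((u,v),np.round((w-np.array(o['ee_pos']))@rot(o['eef_rot'])*1000,0))
E
```

```text
t 14.20 z 0.1603 r 0.0748 phi -150.4 yaw 113.9 Ft -0.2 Fz -0.4 torque -0.01 (+Mz 0.03) w 0.000
target yaw -206.3: dx -0.480 dy 0.193 dz(to .132) 0.283 rz -0.442
(200, 315) [  34.  -19. -115.]
(360, 315) [  34.   18. -115.]
(200, 340) [  34.  -17. -124.]
(360, 340) [  33.   16. -124.]
(180, 310) [-151. -116.  162.]
(100, 350) [  27.  -42. -119.]
(450, 350) [  29.   37. -121.]
(283, 345) [  28.   -0. -118.]
```

Emit:
step_arm(
  plan=[
    {"dx":-0.24,"dy":0.097,"dz":0,"rx":0,"ry":0,"rz":0,"claw":1},
    {"dx":-0.24,"dy":0.096,"dz":0,"rx":0,"ry":0,"rz":0,"claw":1},
    {"dx":0,"dy":0,"dz":0,"rx":0,"ry":0,"rz":-0.0884,"claw":1},
    {"dx":0,"dy":0,"dz":0,"rx":0,"ry":0,"rz":-0.0884,"claw":1},
    {"dx":0,"dy":0,"dz":0,"rx":0,"ry":0,"rz":-0.0884,"claw":1},
    {"dx":0,"dy":0,"dz":0.08,"rx":0,"ry":0,"rz":-0.0884,"claw":1},
    {"dx":0,"dy":0,"dz":0.15,"rx":0,"ry":0,"rz":-0.0884,"claw":1},
    {"dx":0,"dy":0,"dz":0.15,"rx":0,"ry":0,"rz":0,"claw":1},
    {"dx":0,"dy":0,"dz":0.1,"rx":0,"ry":0,"rz":0,"claw":1},
    {"dx":0,"dy":0,"dz":0,"rx":0,"ry":0,"rz":0,"claw":1},
  ],
)

```text
time_s: 15.25
ee_pos: [0.566, 0.1601, 0.1105]
eef_rot: [-3.14, -0.002, 2.681]
force: [0.5, -0.1, 0.5]
grip_width: 0.0004
grip_force: 0.0
```

```bash
python3 cap.py -110
```

```text
t 15.25 z 0.1105 r 0.0752 phi -110.4 yaw 153.6 Ft 0.5 Fz 0.5 torque 0.04 (+Mz 0.03) w 0.000
target yaw -206.3: dx -0.006 dy 0.003 dz(to .132) -0.215 rz -0.001
```

Emit:
step_arm(
  plan=[
    {"dx":0.0654,"dy":0,"dz":0,"rx":0,"ry":0,"rz":0.0556,"claw":1},
    {"dx":0.0654,"dy":0,"dz":0,"rx":0,"ry":0,"rz":0.0556,"claw":1},
    {"dx":0.0654,"dy":0,"dz":0,"rx":0,"ry":0,"rz":0.0556,"claw":1},
    {"dx":0.0654,"dy":0,"dz":0,"rx":0,"ry":0,"rz":0.0556,"claw":1},
    {"dx":0.0654,"dy":0,"dz":0,"rx":0,"ry":0,"rz":0.0556,"claw":1},
    {"dx":0.0654,"dy":0,"dz":0,"rx":0,"ry":0,"rz":0.0556,"claw":1},
    {"dx":0.0654,"dy":0,"dz":0,"rx":0,"ry":0,"rz":0.0556,"claw":1},
    {"dx":0.0654,"dy":0,"dz":0,"rx":0,"ry":0,"rz":0.0556,"claw":1},
  ],
)

```text
time_s: 16.05
ee_pos: [0.5301, 0.1951, 0.1129]
eef_rot: [3.141, 0.002, 1.978]
force: [1.1, -8.3, 0.8]
grip_width: 0.0007
grip_force: 4.0
```

```bash
python3 cap.py -150; python3 -c "
from h import *
print(obs()['moment'])"
```

```text
t 16.05 z 0.1129 r 0.0747 phi -149.5 yaw 113.3 Ft 7.9 Fz 0.8 torque 0.59 (+Mz 0.47) w 0.001
target yaw -246.3: dx 0.007 dy -0.003 dz(to .132) -0.191 rz -0.004
[-1.54421613 -0.29217598 -0.12405091]
```

Torque reads about 0.5 N m, so the capstan is turning freely. Going on.

Emit:
step_arm(
  plan=[
    {"dx":0.0654,"dy":0,"dz":0,"rx":0,"ry":0,"rz":0.0556,"claw":1},
    {"dx":0.0654,"dy":0,"dz":0,"rx":0,"ry":0,"rz":0.0556,"claw":1},
    {"dx":0.0654,"dy":0,"dz":0,"rx":0,"ry":0,"rz":0.0556,"claw":1},
    {"dx":0.0654,"dy":0,"dz":0,"rx":0,"ry":0,"rz":0.0556,"claw":1},
    {"dx":0.0654,"dy":0,"dz":0,"rx":0,"ry":0,"rz":0.0556,"claw":1},
    {"dx":0.0654,"dy":0,"dz":0,"rx":0,"ry":0,"rz":0.0556,"claw":1},
    {"dx":0.0654,"dy":0,"dz":0,"rx":0,"ry":0,"rz":0.0556,"claw":1},
    {"dx":0.0654,"dy":0,"dz":0,"rx":0,"ry":0,"rz":0.0556,"claw":1},
    {"dx":0.0654,"dy":0,"dz":0,"rx":0,"ry":0,"rz":0.0556,"claw":1},
    {"dx":0.0654,"dy":0,"dz":0,"rx":0,"ry":0,"rz":0.0556,"claw":1},
  ],
)

```text
time_s: 17.05
ee_pos: [0.5278, 0.2591, 0.1126]
eef_rot: [-3.14, 0.002, 1.105]
force: [-8.8, -3.7, 3.8]
grip_width: 0.0006
grip_force: 4.2
```

```bash
python3 cap.py -200
```

```text
t 17.05 z 0.1126 r 0.0755 phi -199.9 yaw 63.3 Ft 6.9 Fz 3.8 torque 0.52 (+Mz 0.44) w 0.001
target yaw -296.3: dx 0.001 dy 0.005 dz(to .132) -0.194 rz -0.004
```

Emit:
step_arm(
  plan=[
    {"dx":0.0654,"dy":0,"dz":0,"rx":0,"ry":0,"rz":0.0556,"claw":1},
    {"dx":0.0654,"dy":0,"dz":0,"rx":0,"ry":0,"rz":0.0556,"claw":1},
    {"dx":0.0654,"dy":0,"dz":0,"rx":0,"ry":0,"rz":0.0556,"claw":1},
    {"dx":0.0654,"dy":0,"dz":0,"rx":0,"ry":0,"rz":0.0556,"claw":1},
    {"dx":0.0654,"dy":0,"dz":0,"rx":0,"ry":0,"rz":0.0556,"claw":1},
    {"dx":0.0654,"dy":0,"dz":0,"rx":0,"ry":0,"rz":0.0556,"claw":1},
    {"dx":0.0654,"dy":0,"dz":0,"rx":0,"ry":0,"rz":0.0556,"claw":1},
    {"dx":0.0654,"dy":0,"dz":0,"rx":0,"ry":0,"rz":0.0556,"claw":1},
    {"dx":0.0654,"dy":0,"dz":0,"rx":0,"ry":0,"rz":0.0556,"claw":1},
  ],
)

```text
time_s: 17.95
ee_pos: [0.5692, 0.2999, 0.1128]
eef_rot: [-3.14, 0.002, 0.32]
force: [-9.3, 2.9, 2.8]
grip_width: 0.0005
grip_force: 4.3
```

```bash
python3 cap.py -92
python3 - <<'E'
from h import *
o=obs();p=viewer.camera('wrist');C=cloud(p,o)
HUB=np.array([.5969,.2287]);d=C[...,:2]-HUB;r=np.hypot(d[...,0],d[...,1])
m=(r>.045)&(r<.118)&(abs(C[...,2]-.137)<.012);P=d[m]
a=(np.degrees(np.arctan2(P[:,1],P[:,0])+.0663)+20)%360-380
h,_=np.histogram(a,np.arange(-380,-19,4));print([(int(-380+4*i),int(n)) for i,n in enumerate(h) if n>20])
E
```

```text
t 17.95 z 0.1128 r 0.0763 phi -245.0 yaw 18.3 Ft 7.7 Fz 2.8 torque 0.58 (+Mz 0.53) w 0.000
target yaw -188.3: dx -0.268 dy 1.447 dz(to .132) -0.192 rz -1.704
[(-264, 819), (-260, 1886), (-256, 1197), (-252, 433), (-120, 50), (-116, 270), (-112, 369), (-108, 129)]
```

Emit:
step_arm(
  plan=[
    {"dx":-0.02,"dy":0,"dz":-0.1,"rx":0,"ry":0,"rz":0,"claw":1},
    {"dx":0,"dy":0,"dz":-0.35,"rx":0,"ry":0,"rz":0,"claw":1},
    {"dx":0,"dy":0,"dz":-0.35,"rx":0,"ry":0,"rz":-0.0947,"claw":1},
    {"dx":0,"dy":0,"dz":0,"rx":0,"ry":0,"rz":-0.0947,"claw":1},
    {"dx":0,"dy":0,"dz":0,"rx":0,"ry":0,"rz":-0.0947,"claw":1},
    {"dx":0,"dy":0,"dz":0,"rx":0,"ry":0,"rz":-0.0947,"claw":1},
    {"dx":0,"dy":0,"dz":0,"rx":0,"ry":0,"rz":-0.0947,"claw":1},
    {"dx":0,"dy":0,"dz":0,"rx":0,"ry":0,"rz":-0.0947,"claw":1},
    {"dx":0,"dy":0,"dz":0,"rx":0,"ry":0,"rz":-0.0947,"claw":1},
    {"dx":0,"dy":0,"dz":0,"rx":0,"ry":0,"rz":-0.0947,"claw":1},
  ],
)

```text
time_s: 19.0
ee_pos: [0.5684, 0.298, 0.1934]
eef_rot: [3.14, -0.001, 1.52]
force: [1.0, 0.8, 0.4]
grip_width: 0.0007
grip_force: 0.0
```

Emit:
step_arm(
  plan=[
    {"dx":0,"dy":0,"dz":0,"rx":0,"ry":0,"rz":-0.0947,"claw":1},
    {"dx":0,"dy":0,"dz":0,"rx":0,"ry":0,"rz":-0.0947,"claw":1},
    {"dx":0,"dy":0,"dz":0,"rx":0,"ry":0,"rz":-0.0947,"claw":1},
    {"dx":0,"dy":0,"dz":0,"rx":0,"ry":0,"rz":-0.0947,"claw":1},
    {"dx":0,"dy":0,"dz":0,"rx":0,"ry":0,"rz":-0.0947,"claw":1},
    {"dx":0,"dy":0,"dz":0,"rx":0,"ry":0,"rz":-0.0947,"claw":1},
    {"dx":0,"dy":0,"dz":0,"rx":0,"ry":0,"rz":-0.0947,"claw":1},
    {"dx":0,"dy":0,"dz":0,"rx":0,"ry":0,"rz":-0.0947,"claw":1},
    {"dx":0,"dy":0,"dz":0,"rx":0,"ry":0,"rz":-0.0947,"claw":1},
    {"dx":0,"dy":0,"dz":0,"rx":0,"ry":0,"rz":-0.0947,"claw":1},
  ],
)

```text
time_s: 20.0
ee_pos: [0.5684, 0.298, 0.1934]
eef_rot: [3.141, 0.001, 3.007]
force: [-0.4, 0.1, -0.0]
grip_width: 0.0004
grip_force: 0.0
```

```bash
python3 cap.py -91
```

```text
t 20.00 z 0.1934 r 0.0750 phi -243.9 yaw 172.3 Ft 0.3 Fz -0.0 torque 0.02 (+Mz 0.06) w 0.000
target yaw -187.3: dx -0.413 dy -1.398 dz(to .132) 0.614 rz -0.004
```

Emit:
step_arm(
  plan=[
    {"dx":-0.11,"dy":-0.3,"dz":0,"rx":0,"ry":0,"rz":0,"claw":1},
    {"dx":-0.1,"dy":-0.4,"dz":0,"rx":0,"ry":0,"rz":0,"claw":1},
    {"dx":-0.1,"dy":-0.4,"dz":0,"rx":0,"ry":0,"rz":0,"claw":1},
    {"dx":-0.1,"dy":-0.3,"dz":0,"rx":0,"ry":0,"rz":0,"claw":1},
    {"dx":0,"dy":0,"dz":0,"rx":0,"ry":0,"rz":0,"claw":1},
    {"dx":0,"dy":0,"dz":0.1,"rx":0,"ry":0,"rz":0,"claw":1},
  ],
)

```text
time_s: 20.6
ee_pos: [0.5899, 0.1537, 0.184]
eef_rot: [3.14, 0.004, 3.0]
force: [-0.1, 0.3, 0.1]
grip_width: 0.0007
grip_force: 0.0
```

```bash
python3 cap.py -91
python3 - <<'E'
from h import *
o=obs();p=viewer.camera('wrist');C=cloud(p,o)
HUB=np.array([.5969,.2287]);d=C[...,:2]-HUB;r=np.hypot(d[...,0],d[...,1])
m=(r>.045)&(r<.118)&(abs(C[...,2]-.137)<.012);P=d[m]
a=(np.degrees(np.arctan2(P[:,1],P[:,0])+.0663)+20)%360-380
h,_=np.histogram(a,np.arange(-380,-19,4));print([(int(-380+4*i),int(n)) for i,n in enumerate(h) if n>20])
E
```

```text
t 20.60 z 0.1840 r 0.0753 phi -91.5 yaw 171.9 Ft -0.1 Fz 0.1 torque -0.01 (+Mz 0.00) w 0.001
target yaw -187.3: dx -0.007 dy 0.004 dz(to .132) 0.520 rz -0.009
[(-264, 126), (-260, 692), (-256, 1037), (-252, 152), (-192, 177), (-188, 956), (-184, 1123), (-180, 129), (-120, 296), (-116, 936), (-112, 614), (-108, 44), (-48, 42), (-44, 32)]
```

Emit:
step_arm(
  plan=[
    {"dx":0,"dy":0,"dz":0.2,"rx":0,"ry":0,"rz":0,"claw":1},
    {"dx":0,"dy":0,"dz":0.2,"rx":0,"ry":0,"rz":0,"claw":1},
    {"dx":0,"dy":0,"dz":0.2,"rx":0,"ry":0,"rz":0,"claw":1},
    {"dx":0,"dy":0,"dz":0.11,"rx":0,"ry":0,"rz":0,"claw":1},
    {"dx":0.0654,"dy":0,"dz":0,"rx":0,"ry":0,"rz":0.0556,"claw":1},
    {"dx":0.0654,"dy":0,"dz":0,"rx":0,"ry":0,"rz":0.0556,"claw":1},
    {"dx":0.0654,"dy":0,"dz":0,"rx":0,"ry":0,"rz":0.0556,"claw":1},
    {"dx":0.0654,"dy":0,"dz":0,"rx":0,"ry":0,"rz":0.0556,"claw":1},
    {"dx":0.0654,"dy":0,"dz":0,"rx":0,"ry":0,"rz":0.0556,"claw":1},
    {"dx":0.0654,"dy":0,"dz":0,"rx":0,"ry":0,"rz":0.0556,"claw":1},
  ],
)

```text
time_s: 21.65
ee_pos: [0.5531, 0.1677, 0.1109]
eef_rot: [3.141, 0.002, 2.474]
force: [7.3, -4.1, -6.0]
grip_width: 0.0006
grip_force: 3.9
```

```bash
python3 cap.py -121
```

```text
t 21.65 z 0.1109 r 0.0751 phi -121.9 yaw 141.7 Ft 8.3 Fz -6.0 torque 0.62 (+Mz 0.52) w 0.001
target yaw -217.3: dx -0.012 dy 0.002 dz(to .132) -0.211 rz -0.011
```

Emit:
step_arm(
  plan=[
    {"dx":0.0654,"dy":0,"dz":0,"rx":0,"ry":0,"rz":0.0556,"claw":1},
    {"dx":0.0654,"dy":0,"dz":0,"rx":0,"ry":0,"rz":0.0556,"claw":1},
    {"dx":0.0654,"dy":0,"dz":0,"rx":0,"ry":0,"rz":0.0556,"claw":1},
    {"dx":0.0654,"dy":0,"dz":0,"rx":0,"ry":0,"rz":0.0556,"claw":1},
    {"dx":0.0654,"dy":0,"dz":0,"rx":0,"ry":0,"rz":0.0556,"claw":1},
    {"dx":0.0654,"dy":0,"dz":0,"rx":0,"ry":0,"rz":0.0556,"claw":1},
    {"dx":0.0654,"dy":0,"dz":0,"rx":0,"ry":0,"rz":0.0556,"claw":1},
    {"dx":0.0654,"dy":0,"dz":0,"rx":0,"ry":0,"rz":0.0556,"claw":1},
    {"dx":0.0654,"dy":0,"dz":0,"rx":0,"ry":0,"rz":0.0556,"claw":1},
    {"dx":0.0654,"dy":0,"dz":0,"rx":0,"ry":0,"rz":0.0556,"claw":1},
  ],
)

```text
time_s: 22.65
ee_pos: [0.5212, 0.2226, 0.1108]
eef_rot: [-3.141, 0.002, 1.6]
force: [0.3, -7.8, -1.5]
grip_width: 0.0004
grip_force: 3.9
```

```bash
python3 cap.py -171
python3 - <<'E'
from h import *
for n in ('wrist','top','side'):
    o=obs();p=viewer.camera(n);C=cloud(p,o);y=-.0663;R=np.array([[np.cos(y),-np.sin(y)],[np.sin(y),np.cos(y)]])
    Q=C.copy();Q[...,:2]=(C[...,:2]-[.588,.094])@R
    A=Q[(Q[...,2]>.092)&(Q[...,2]<.106)&(abs(Q[...,0])<.03)&(Q[...,1]<.02)&(Q[...,1]>-.12)]
    J=Q[(Q[...,2]>.070)&(Q[...,2]<.083)&(abs(Q[...,0])<.02)&(Q[...,1]<.06)&(Q[...,1]>-.06)]
    print(n,len(A),len(J),np.percentile(A[:,1],[1,99])*1000 if len(A) else '',np.percentile(J[:,1],[1,5,50])*1000 if len(J) else '')
E
```

```text
t 22.65 z 0.1108 r 0.0759 phi -171.6 yaw 91.7 Ft 7.8 Fz -1.5 torque 0.59 (+Mz 0.53) w 0.000
target yaw -267.3: dx -0.007 dy 0.010 dz(to .132) -0.212 rz -0.011
wrist 0 0  
top 423 160 [-105.97714474  -26.7796802 ] [-59.03182342 -55.84019127   6.4073919 ]
side 167 47 [-99.98743304 -18.69586621] [-29.5209272  -27.81268294 -15.70265463]
```

Emit:
step_arm(
  plan=[
    {"dx":0.0654,"dy":0,"dz":0,"rx":0,"ry":0,"rz":0.0556,"claw":1},
    {"dx":0.0654,"dy":0,"dz":0,"rx":0,"ry":0,"rz":0.0556,"claw":1},
    {"dx":0.0654,"dy":0,"dz":0,"rx":0,"ry":0,"rz":0.0556,"claw":1},
    {"dx":0.0654,"dy":0,"dz":0,"rx":0,"ry":0,"rz":0.0556,"claw":1},
    {"dx":0.0654,"dy":0,"dz":0,"rx":0,"ry":0,"rz":0.0556,"claw":1},
    {"dx":0.0654,"dy":0,"dz":0,"rx":0,"ry":0,"rz":0.0556,"claw":1},
    {"dx":0.0654,"dy":0,"dz":0,"rx":0,"ry":0,"rz":0.0556,"claw":1},
    {"dx":0.0654,"dy":0,"dz":0,"rx":0,"ry":0,"rz":0.0556,"claw":1},
  ],
)

```text
time_s: 23.6
ee_pos: [0.534, 0.2727, 0.1107]
eef_rot: [-3.139, 0.003, 0.902]
force: [-9.7, -1.5, 1.5]
grip_width: 0.0002
grip_force: 4.3
```

```bash
python3 cap.py -211
python3 - <<'E'
from h import *
for n in ('side','top'):
    o=obs();p=viewer.camera(n);C=cloud(p,o);y=-.0663;R=np.array([[np.cos(y),-np.sin(y)],[np.sin(y),np.cos(y)]])
    Q=C.copy();Q[...,:2]=(C[...,:2]-[.588,.094])@R
    A=Q[(Q[...,2]>.092)&(Q[...,2]<.106)&(abs(Q[...,0])<.03)&(Q[...,1]<.02)&(Q[...,1]>-.12)]
    print(n,len(A),np.percentile(A[:,1],[1,99])*1000 if len(A) else '')
E
```

```text
t 23.60 z 0.1107 r 0.0768 phi -211.2 yaw 51.7 Ft 6.8 Fz 1.5 torque 0.52 (+Mz 0.48) w 0.000
target yaw -307.3: dx -0.001 dy 0.018 dz(to .132) -0.213 rz -0.011
side 38 [-77.42723413 -22.10893523]
top 414 [-112.1188664   -30.13339919]
```

Emit:
step_arm(
  plan=[
    {"dx":0.0393,"dy":0.018,"dz":0,"rx":0,"ry":0,"rz":0.022,"claw":1},
    {"dx":0.0393,"dy":0,"dz":0,"rx":0,"ry":0,"rz":0.0333,"claw":1},
    {"dx":0.0393,"dy":0,"dz":0,"rx":0,"ry":0,"rz":0.0333,"claw":1},
    {"dx":0.0393,"dy":0,"dz":0,"rx":0,"ry":0,"rz":0.0333,"claw":1},
    {"dx":0.0393,"dy":0,"dz":0,"rx":0,"ry":0,"rz":0.0333,"claw":1},
  ],
)

```text
time_s: 24.2
ee_pos: [0.5487, 0.2861, 0.1107]
eef_rot: [-3.14, 0.003, 0.66]
force: [-9.8, 0.1, 0.8]
grip_width: 0.0004
grip_force: 4.4
```

```bash
python3 cap.py -226 3
```

```text
t 24.20 z 0.1107 r 0.0749 phi -226.2 yaw 37.8 Ft 7.5 Fz 0.8 torque 0.56 (+Mz 0.51) w 0.000
target yaw -321.3: dx -0.003 dy -0.000 dz(to .132) -0.213 rz -0.010
```

Emit:
step_arm(
  plan=[
    {"dx":0.0393,"dy":0,"dz":0,"rx":0,"ry":0,"rz":0.0333,"claw":1},
    {"dx":0.0393,"dy":0,"dz":0,"rx":0,"ry":0,"rz":0.0333,"claw":1},
    {"dx":0.0393,"dy":0,"dz":0,"rx":0,"ry":0,"rz":0.0333,"claw":1},
    {"dx":0.0393,"dy":0,"dz":0,"rx":0,"ry":0,"rz":0.0333,"claw":1},
  ],
)

```text
time_s: 24.6
ee_pos: [0.5618, 0.2952, 0.1107]
eef_rot: [-3.14, 0.003, 0.451]
force: [-10.1, 1.9, 1.6]
grip_width: 0.0006
grip_force: 4.5
```

```bash
python3 cap.py -238 3
```

```text
t 24.60 z 0.1107 r 0.0752 phi -238.4 yaw 25.9 Ft 8.0 Fz 1.6 torque 0.60 (+Mz 0.56) w 0.001
target yaw -333.3: dx -0.005 dy 0.002 dz(to .132) -0.213 rz -0.009
```

Emit:
step_arm(
  plan=[
    {"dx":0.0393,"dy":0,"dz":0,"rx":0,"ry":0,"rz":0.0333,"claw":1},
    {"dx":0.0393,"dy":0,"dz":0,"rx":0,"ry":0,"rz":0.0333,"claw":1},
    {"dx":0.0393,"dy":0,"dz":0,"rx":0,"ry":0,"rz":0.0333,"claw":1},
  ],
)

```text
time_s: 24.9
ee_pos: [0.5722, 0.3, 0.1107]
eef_rot: [-3.14, 0.004, 0.294]
force: [-13.7, 2.8, 1.8]
grip_width: 0.0005
grip_force: 6.8
```

```bash
python3 cap.py -143
python3 - <<'E'
from h import *
o=obs();p=viewer.camera('wrist');C=cloud(p,o)
HUB=np.array([.5969,.2287]);d=C[...,:2]-HUB;r=np.hypot(d[...,0],d[...,1])
m=(r>.045)&(r<.118)&(abs(C[...,2]-.137)<.012);P=d[m]
a=(np.degrees(np.arctan2(P[:,1],P[:,0])+.0663)+20)%360-380
h,_=np.histogram(a,np.arange(-380,-19,4));print([(int(-380+4*i),int(n)) for i,n in enumerate(h) if n>20])
E
```

```text
t 24.90 z 0.1107 r 0.0754 phi -247.1 yaw 16.9 Ft 12.0 Fz 1.8 torque 0.90 (+Mz 0.82) w 0.001
target yaw -239.3: dx -0.691 dy 0.964 dz(to .132) -0.213 rz -1.154
[(-268, 196), (-264, 1871), (-260, 1418), (-256, 962), (-120, 233), (-116, 250), (-112, 252)]
```

Clear stiffening: about 0.82 N m, just short of firm. Two small pushes more.

Emit:
step_arm(
  plan=[
    {"dx":0.0196,"dy":0,"dz":0,"rx":0,"ry":0,"rz":0.0167,"claw":1},
    {"dx":0.0196,"dy":0,"dz":0,"rx":0,"ry":0,"rz":0.0167,"claw":1},
  ],
)

```text
time_s: 25.15
ee_pos: [0.5757, 0.3011, 0.1107]
eef_rot: [-3.14, 0.005, 0.243]
force: [-15.7, 4.0, 1.9]
grip_width: 0.0004
grip_force: 7.5
```

```bash
python3 cap.py
```

```text
t 25.15 z 0.1107 r 0.0755 phi -249.9 yaw 13.9 Ft 13.9 Fz 1.9 torque 1.05 (+Mz 1.01) w 0.000
```

1.01 N m is firm, so I stop here, back off, lift clear and check.

Emit:
step_arm(
  plan=[
    {"dx":-0.06,"dy":0,"dz":0,"rx":0,"ry":0,"rz":0,"claw":1},
    {"dx":0,"dy":0,"dz":-0.2,"rx":0,"ry":0,"rz":0,"claw":1},
    {"dx":0,"dy":0,"dz":-0.4,"rx":0,"ry":0,"rz":0,"claw":1},
    {"dx":0,"dy":0,"dz":-0.4,"rx":0,"ry":0,"rz":0,"claw":1},
    {"dx":-0.4,"dy":0,"dz":-0.2,"rx":0,"ry":0,"rz":0,"claw":1},
    {"dx":-0.4,"dy":0,"dz":0,"rx":0,"ry":0,"rz":0,"claw":1},
    {"dx":-0.4,"dy":0,"dz":0,"rx":0,"ry":0,"rz":0,"claw":1},
    {"dx":-0.4,"dy":0,"dz":0,"rx":0,"ry":0,"rz":0,"claw":1},
    {"dx":0,"dy":0,"dz":0,"rx":0,"ry":0,"rz":0,"claw":1},
    {"dx":0,"dy":0,"dz":0,"rx":0,"ry":0,"rz":0,"claw":1},
  ],
)

```text
time_s: 26.15
ee_pos: [0.4169, 0.2601, 0.232]
eef_rot: [-3.141, -0.002, 0.244]
force: [0.0, 0.6, -0.2]
grip_width: 0.0004
grip_force: 0.0
```

Run:
```python
from h import *
o=obs();print(o['time_s'],o['ee_pos'],o['force'])
ims=[]
for n in ('top','side'):
    p=viewer.camera(n);C=cloud(p);y=-.0663;R=np.array([[np.cos(y),-np.sin(y)],[np.sin(y),np.cos(y)]])
    Q=C.copy();Q[...,:2]=(C[...,:2]-[.588,.094])@R
    A=Q[(Q[...,2]>.090)&(Q[...,2]<.106)&(abs(Q[...,0])<.035)&(Q[...,1]<.0)&(Q[...,1]>-.125)]
    print(n,len(A),cv2.minAreaRect((A[:,:2]*1000).astype(np.float32)))
    ims.append(p['img'][150:260,180:330] if n=='top' else p['img'][190:300,200:350])
cv2.imwrite('pics/end.png',np.hstack([cv2.resize(i,(400,293),interpolation=cv2.INTER_CUBIC) for i in ims])[:,:,::-1])
```

```text
26.15 [0.41687963 0.26012595 0.23197316] [ 0.04248509  0.56008427 -0.22253596]
top 457 ((1.9641971588134766, -79.00220489501953), (65.163818359375, 91.50251770019531), 0.4653953015804291)
side 254 ((0.37589263916015625, -75.24777221679688), (65.6078872680664, 101.3980712890625), 1.9340462684631348)
```

View pics/end.png

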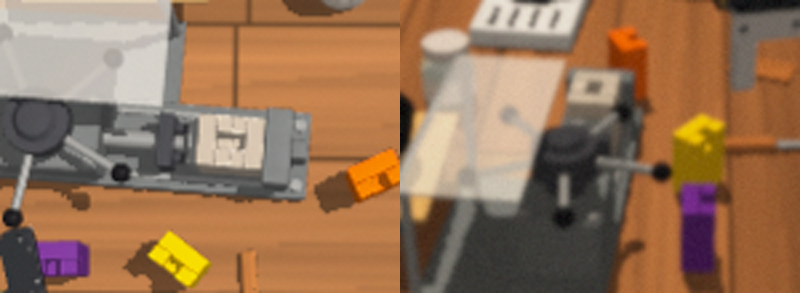

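The two halves are closed and in line between the jaws, at (230,142) in the left crop, and the arm is clear. Handing in.

```bash
python3 -c "
from station import hand_in
print(hand_in())"
```

```text
the job is handed in; nothing more can be done
None
```

The mould is closed and clamped upright with its halves in line; I stopped the capstan at about 1.0 N m, moved the arm clear and handed the job in (the hand-in returned no verdict).

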